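# Fill the lifting fixture and hold the cam lever at full lift

## Task

Stand the two spare steel bushes in the two empty pockets of the fixture, leaving the bushes already in it in place. Then, by its upright handle, swing the cam lever to its highest lift, where it points straight away from the row of pockets, in line with the row, so that all four bushes are raised for inspection. It springs back, so finish while still holding it there, and do not disturb the other things lying about.

Things in the scene. Friction and masses are not known exactly. Their poses are not given: they have to be found in the camera images.
- fixture: fixed lifting fixture on the cabinet top: dark base plate 100 x 310 x 12 mm, on it an aluminium block 70 x 230 mm whose top is at 52 mm with four pockets in a row, and beside the block a grey cam housing with a lever. Origin on the cabinet top under the middle of the row of pockets; its y axis runs along the row from pocket 4 to pocket 1, the lever's upright pivot is at y = -150 mm, x = 0; x points away from the robot, turned by up to 0.25 rad.
- pocket_1 (a point): centre of the mouth of pocket 1 of the fixture, 52 mm above the cabinet top: a round hole 26.5 mm in diameter with a chamfered edge, 30.5 mm deep to the plunger that is its floor. Pockets 1 to 4 lie in a row 58 mm apart, 4 next to the lever. Two of the four are empty at the start; which ones varies.
- pocket_2 (a point): centre of the mouth of pocket 2 of the fixture, 52 mm above the cabinet top: a round hole 26.5 mm in diameter with a chamfered edge, 30.5 mm deep to the plunger that is its floor. Pockets 1 to 4 lie in a row 58 mm apart, 4 next to the lever. Two of the four are empty at the start; which ones varies.
- pocket_3 (a point): centre of the mouth of pocket 3 of the fixture, 52 mm above the cabinet top: a round hole 26.5 mm in diameter with a chamfered edge, 30.5 mm deep to the plunger that is its floor. Pockets 1 to 4 lie in a row 58 mm apart, 4 next to the lever. Two of the four are empty at the start; which ones varies.
- pocket_4 (a point): centre of the mouth of pocket 4 of the fixture, 52 mm above the cabinet top: a round hole 26.5 mm in diameter with a chamfered edge, 30.5 mm deep to the plunger that is its floor. Pockets 1 to 4 lie in a row 58 mm apart, 4 next to the lever. Two of the four are empty at the start; which ones varies.
- bush_1: plain turned steel bush, a solid-looking cylinder 24 mm in diameter and 72 mm long, 0.08 to 0.17 kg, chamfered foot, shallow groove round it at 46 mm; origin at the centre of its foot, z up along it. Stands in one of the pockets at the start. The foot of a seated bush is 30 mm below the pocket's mouth, so 42 mm of it stand out. 
- bush_2: plain turned steel bush, a solid-looking cylinder 24 mm in diameter and 72 mm long, 0.08 to 0.17 kg, chamfered foot, shallow groove round it at 46 mm; origin at the centre of its foot, z up along it. Stands in one of the pockets at the start. The foot of a seated bush is 30 mm below the pocket's mouth, so 42 mm of it stand out. 
- bush_3: plain turned steel bush, a solid-looking cylinder 24 mm in diameter and 72 mm long, 0.08 to 0.17 kg, chamfered foot, shallow groove round it at 46 mm; origin at the centre of its foot, z up along it. A spare: stands upright on the cabinet top at the left of the robot at the start.
- bush_4: plain turned steel bush, a solid-looking cylinder 24 mm in diameter and 72 mm long, 0.08 to 0.17 kg, chamfered foot, shallow groove round it at 46 mm; origin at the centre of its foot, z up along it. A spare: stands upright on the cabinet top at the left of the robot at the start.
- cam_lever (a joint): angle of the cam lever (rad) about its upright pivot, growing anticlockwise seen from above. 0: at rest against its stop, pointing along the fixture's -x, towards the robot. 1.571: highest lift (12 mm), pointing along the fixture's -y, straight away from the row of pockets. Further on, up to the stop at 2.5, the lift falls again. A spring always drives it back to 0; holding it at the highest lift takes about 5 to 6 N at the handle.
- lever_grip: black upright handle at the end of the lever, 100 mm from the pivot: a round post 20 mm in diameter and 66 mm tall (bulging to 25 mm near the top). Origin at the centre of its foot, 81.5 mm above the cabinet top; it is carried round by the lever and also spins freely on its own upright pin, so it needs no turning of the wrist. Below it is the lever's flat bar, 16 mm wide, top at 81 mm.
- black_case: small black plastic case 34 x 68 x 20 mm lying at the right; leave alone. Origin under its centre.
- oilstone: dark stone block 40 x 62 x 26 mm at the right; leave alone. Origin under its centre.
- depth_stop: small depth stop, a slim yellow bar 78 x 10 mm with a turned knob, 14 mm tall, lying in front of the fixture; leave alone. Origin under its centre.

How it is judged (in metres and radians):
On the way:
1. all four pockets hold a bush, seated down and let go, with the lever still at rest (horizontal distance between any of bush_1, bush_2, bush_3, bush_4 and pocket_1 below 0.004 m and horizontal distance between any of bush_1, bush_2, bush_3, bush_4 and pocket_2 below 0.004 m and horizontal distance between any of bush_1, bush_2, bush_3, bush_4 and pocket_3 below 0.004 m and horizontal distance between any of bush_1, bush_2, bush_3, bush_4 and pocket_4 below 0.004 m and angle between each of bush_1, bush_2, bush_3, bush_4's own z axis and vertical below 0.12 rad and z of each of bush_1, bush_2, bush_3, bush_4 in the frame of fixture below 0.025 m and contact force between the fingers and bush_1 below 0.3 N and contact force between the fingers and bush_2 below 0.3 N and contact force between the fingers and bush_3 below 0.3 N and contact force between the fingers and bush_4 below 0.3 N and value of joint cam_lever below 0.2 rad), for 0.2 s.
At the end, for the whole second after the job is handed in: Every pocket holds one bush (within 4 mm of its axis, upright within 0.12 rad), raised (foot 31 to 38 mm above the cabinet top) and untouched; the cam lever stands still within 0.2 rad of its highest lift (1.571 rad), and the fingers hold its handle with over 1 N (horizontal distance between any of bush_1, bush_2, bush_3, bush_4 and pocket_1 below 0.004 m and horizontal distance between any of bush_1, bush_2, bush_3, bush_4 and pocket_2 below 0.004 m and horizontal distance between any of bush_1, bush_2, bush_3, bush_4 and pocket_3 below 0.004 m and horizontal distance between any of bush_1, bush_2, bush_3, bush_4 and pocket_4 below 0.004 m and angle between each of bush_1, bush_2, bush_3, bush_4's own z axis and vertical below 0.12 rad and z of bush_1 in the frame of fixture between 0.031 and 0.038 m and z of bush_2 in the frame of fixture between 0.031 and 0.038 m and z of bush_3 in the frame of fixture between 0.031 and 0.038 m and z of bush_4 in the frame of fixture between 0.031 and 0.038 m and contact force between the fingers and bush_1 below 0.3 N and contact force between the fingers and bush_2 below 0.3 N and contact force between the fingers and bush_3 below 0.3 N and contact force between the fingers and bush_4 below 0.3 N and value of joint cam_lever between 1.371 and 1.771 rad and velocity of joint cam_lever between -0.1 and 0.1 rad/s and contact force between the fingers and lever_grip above 1 N); the arm keeps its last pose, push and grip.
It fails at once if a bush that was already in the fixture is pulled out of its pocket (z of any of bush_1, bush_2 in the frame of fixture above 0.05 m or angle between any of bush_1, bush_2's own z axis and vertical above 0.3 rad).
It fails at once if a bystander (black case, stone block, depth stop) is moved more than 20 mm (distance of any of black_case, oilstone, depth_stop from where it was at the start of the episode above 0.02 m).
It also fails if it takes over 67 s, if anything falls off the work surface, if the arm or the gripper's body presses on something with over 40 N, if the wrist force passes 120 N, or if a joint passes its speed limit or range.

## Robot

A 6-joint arm with a two-finger parallel gripper is mounted at the origin on a cart in front of the work surface, level with it; the furniture and walls round the work are solid. World frame = base frame: x ahead of the robot, y to its left, z up, the work surface at z = 0. Lengths are in m, angles in degrees, forces in N, time in s.
With the tool pointing down it reaches from about 0.25 to 0.85 m from the base axis. Payload 12.5 kg.
Tool frame: the origin (TCP) lies on the centre line of the jaws, within the pads' length; the fingertips stand 25 mm ahead of it and the grasp point (between the pads) lies 6 mm ahead of it; z points along the fingers, y is the direction in which the jaws open and shut (so a half turn about z gives the same grasp; the last joint's range is limited). The gripper opens to 93 mm and grips with 3 to 60 N. Pads are 15 mm wide; open, the fingers measure 128 mm over their backs; the gripper's body (75 mm by 188 mm) begins 65 mm behind the grasp point.
Start: joints at [60.355, 20.094, 94.641, -0, 65.266, -4.847], TCP at [0.231, 0.499, 0.244] pointing down, gripper open.
Joint ranges: [-157.81, 157.81], [-45, 120.19], [0.68, 151.7], [-89.99, 269.99], [4.06, 180], [-164.3, 164.3]. Speed limits (degrees/s): [127.2, 127.2, 159.86, 180, 180, 180].

## Interface

Orientations are given as a 3x3 rotation matrix whose columns are the frame's x, y, z axes.
In Python, from plant import arm, optics, ticket gives the robot as it stands.
- The arm moves only by the shell command python3 -m jog 'ROWS' [FORCE]. ROWS is JSON, one flat list of numbers, 7 for each row, row after row: the turn, a rotation vector about the world's x, y, z in rad, then the shift along the world's x, y, z in mm, then the opening in per cent of the stroke, from 0 (shut) to 100 (fully open). In form: [ax, ay, az, x, y, z, claw, ax, ay, az, x, y, z, claw, ...]. A call has 1 to 10 rows; each row is the pose to reach, as a shift and turn from the pose commanded when the call began; what a row does not reach only later rows make up. A row lasts 1/10 s, in which the tool goes at most 50 mm and 8.59 degrees, less where a joint would pass 70% of its speed; a pose out of reach is approached as far as the arm can. A call with a gripper value outside its range is refused whole. The fingers move at their own pace and stop on an object; FORCE is the grip in N (left out, the last holds). Time passes only in rows, so rows that repeat a pose let the fingers close. It gives the time, the measured TCP pose, the force and the opening at its end, in the units of the state.
- arm.get_obs(): the state, without advancing time (a new reading comes with each control period).
- optics.get_image(name): name is "scene" or "top"; returns a dict with "color" (480x640x3 uint8, red, green, blue), "fx", "fy", "cx", "cy" (pixels), "k1" (the pictures are not rectified: a ray, as slopes to the right and down, at radius r is drawn at 1 + k1 r^2 times it, then the intrinsics apply), "position" and "orientation" of the camera in the world. Camera axes: x right, y down, z forward; pixel columns grow to the right and rows downward; lengths in m; the calibration is good to about 2 mm. A picture is of the moment at which its call begins. There is no depth.
- ticket.finish_job(): hands the job in, once; it reports no verdict.
Trained networks look in a picture, given as the dict that the camera call returned (one of the last four; its "shot" number tells which), for a name from the list of things; names that differ only in an ending like _2 or _b are one class to them, and where a whole thing is asked for, a point or a joint stands for the part that bears it (a point fixed in the world has none). Each returns a list of dicts, best first, with "confidence" (0 to 1); they miss things now and then, are a little off and sometimes report something else, mostly with a low value. They report only what shows in the picture. A call takes as long as a camera call.
- optics.cut_out(picture, target): "mask" (480x640 bool, what is visible of it) and "extent" ([left, top, right, bottom] in pixels, round what is visible of it).
The state is a dict: "time_s": time; "qpos": joint angles; "qd": joint speeds; "joint_torque": joint torques, N m; "tcp_pos": TCP position; "tcp_rot": TCP orientation; "ft_force": force on the tool from outside, world axes, zero at the start; "moment": the same for the moment, N m; "gripper_width": finger opening in m.
Only numpy, scipy, OpenCV 4.12 (cv2) and the standard library are available. Lean on these libraries where they do the work, as an engineer would, in place of code of your own. Each camera call takes 0.05 s, during which the arm holds its last target. There are 200 camera calls.

## Working session

There is one attempt and no reset: what is moved stays moved. The work goes in short steps, Python scripts to look and compute and a shell command to move; the robot and the scene stay as the last step left them, time stands still between calls to the robot, and variables do not carry over. Pictures are saved under pics/ and viewed, about 8 in all and at most 12, crops included, and the job is handed in when it is done.

```bash
ls; mkdir -p pics
cat > h.py <<'E'
import numpy as np, cv2
from plant import arm, optics, ticket
def K(p): return np.array([[p['fx'],0,p['cx']],[0,p['fy'],p['cy']],[0,0,1.]]), np.array([p['k1'],0,0,0,0.])
def to_world(p,uv,z):
    k,d=K(p); n=cv2.undistortPoints(np.array(uv,float).reshape(-1,1,2),k,d).reshape(-1,2)
    R=np.array(p['orientation']); c=np.array(p['position'])
    r=np.c_[n,np.ones(len(n))]@R.T
    return c+r*((z-c[2])/r[:,2])[:,None]
def to_pix(p,P):
    k,d=K(p); R=np.array(p['orientation']); c=np.array(p['position'])
    return cv2.projectPoints(np.array(P,float).reshape(-1,3),cv2.Rodrigues(R.T)[0],-R.T@c,k,d)[0].reshape(-1,2)
def save(p,name,crop=None,s=1):
    im=p['color'][:,:,::-1]
    if crop: im=im[crop[1]:crop[3],crop[0]:crop[2]]
    if s!=1: im=cv2.resize(im,None,fx=s,fy=s,interpolation=cv2.INTER_CUBIC)
    cv2.imwrite('pics/'+name,im)
E
python3 - <<'E'
from h import *
np.set_printoptions(precision=4,suppress=True)
for n in ['scene','top']:
    p=optics.get_image(n); save(p,n+'0.png')
    print(n,p['position'],np.array(p['orientation']).tolist(),p['fx'],p['k1'])
    for t in ['bush_1','fixture','lever_grip','depth_stop','black_case','oilstone']:
        for r in optics.cut_out(p,t): 
            v,u=np.nonzero(r['mask']); print(t,round(r['confidence'],2),r['extent'],u.mean().round(1),v.mean().round(1))
o=arm.get_obs();print(o['tcp_rot'],o['tcp_pos'],o['gripper_width'])
E
```

```text
pics
scene [-0.353  -0.5291  0.7086] [[0.5117750355484895, -0.44331675996054853, 0.7359052679030255], [-0.859101658463254, -0.26959723803921704, 0.4350421470010833], [0.005536552630364897, -0.8548611463739051, -0.5188272997879583]] 624.2217401105885 -0.21233283349964108
bush_1 0.77 [302.8, 223.0, 313.7, 246.5] 306.6 234.4
bush_1 0.72 [174.4, 227.2, 189.8, 264.2] 182.5 243.4
bush_1 0.61 [205.4, 254.8, 220.6, 294.1] 214.2 274.1
fixture 0.76 [253.0, 229.8, 415.0, 300.2] 338.1 263.1
fixture 0.7 [455.5, 343.7, 502.1, 378.1] 479.3 359.4
lever_grip 0.9 [368.2, 242.3, 383.4, 277.2] 374.4 259.2
depth_stop 0.44 [254.1, 292.6, 292.1, 302.2] 271.1 299.7
black_case 0.74 [381.0, 342.3, 400.2, 374.9] 391.3 358.1
black_case 0.7 [353.5, 237.3, 365.5, 257.5] 360.0 247.1
oilstone 0.69 [456.4, 343.0, 499.0, 377.7] 479.1 359.1
oilstone 0.18 [258.7, 227.7, 415.5, 299.8] 338.2 263.1
top [ 0.3503 -0.0317  1.1764] [[0.016452114914492826, -0.9890226184544214, 0.1468454565194319], [-0.9998305329711427, -0.01748648311291788, -0.005755714289500579], [0.008260342213313137, -0.14672587738330853, -0.9891427013594234]] 548.4451005796062 -0.16234534942425694
bush_1 0.7 [265.0, 204.0, 278.6, 219.9] 272.6 211.1
bush_1 0.54 [151.3, 262.9, 172.0, 272.9] 160.1 268.2
bush_1 0.52 [323.2, 198.8, 335.3, 211.8] 329.0 204.9
bush_1 0.43 [211.0, 291.9, 232.7, 300.3] 221.2 295.9
fixture 0.74 [153.0, 262.6, 173.7, 271.8] 160.1 268.0
fixture 0.61 [231.0, 183.0, 380.9, 255.4] 306.4 215.6
lever_grip 0.49 [357.9, 238.7, 373.5, 254.1] 367.3 245.8
depth_stop 0.63 [361.1, 240.2, 372.7, 256.4] 367.4 245.9
depth_stop 0.55 [262.2, 278.5, 294.5, 292.5] 282.2 284.7
black_case 0.62 [394.9, 287.7, 420.7, 327.0] 407.4 308.2
oilstone 0.85 [450.3, 268.9, 483.5, 286.4] 467.9 276.2
[[-0.9078  0.4194  0.    ]
 [ 0.4194  0.9078  0.    ]
 [ 0.      0.     -1.    ]] [0.2306 0.4993 0.2436] 0.09292017053985802
```

Run:
```python
import cv2
a=cv2.imread('pics/top0.png')[160:340,130:500]; a=cv2.resize(a,None,fx=2.1,fy=2.1,interpolation=2)
b=cv2.imread('pics/scene0.png')[200:400,150:520]; b=cv2.resize(b,None,fx=2.1,fy=2.1,interpolation=2)
cv2.imwrite('pics/a.png',a); cv2.imwrite('pics/b.png',b)
```

```text
(no output)
```

View pics/a.png

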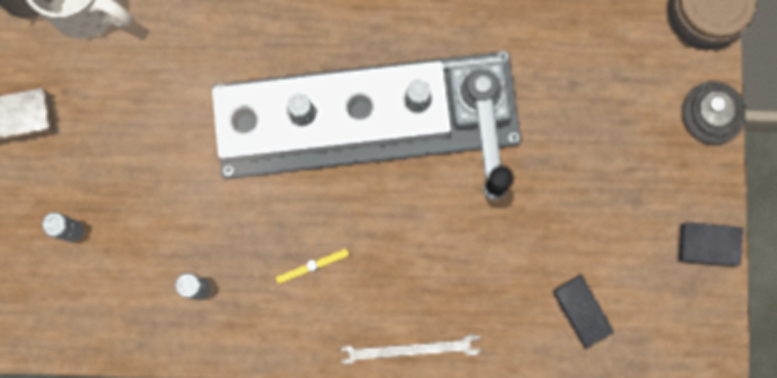

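View pics/b.png

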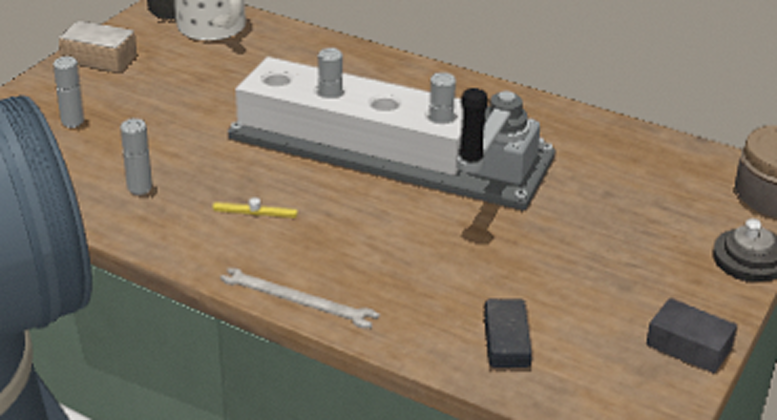

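Top view: pockets 1 (crop 246,118) and 3 (359,105) are empty, and 2 and 4 hold bushes. The spares stand at (57,225) and (190,287), the lever handle is at about (498,178), and the yellow stop is near (312,266). Next I'll measure these accurately.

```bash
cat >> h.py <<'E'
from scipy.optimize import minimize
def contrast(p,xy0,z,r,sign,R2=1.5,rad=0.006):
    """disc radius r at height z: maximise sign*(inside - ring) brightness"""
    g=cv2.cvtColor(p['color'],cv2.COLOR_RGB2GRAY).astype(np.float32)
    a=np.linspace(0,2*np.pi,48,endpoint=False); c=np.c_[np.cos(a),np.sin(a),0*a]
    def f(xy):
        P=np.r_[xy,z]
        s=lambda k: cv2.remap(g,*[np.float32(q)[None] for q in to_pix(p,np.vstack([P+c*r*q for q in k])).T],cv2.INTER_LINEAR).mean()
        return -sign*(s([.9,.8,.6])-s([1.1,1.25,R2]))
    best=min(((f(xy0+np.array([i,j])*.002),i,j) for i in range(-4,5) for j in range(-4,5)))
    m=minimize(f,xy0+np.array(best[1:])*.002,method='Nelder-Mead',options=dict(xatol=1e-4,initial_simplex=None))
    return m.x,-m.fun
E
python3 - <<'E'
from h import *
np.set_printoptions(precision=4,suppress=True)
cc=lambda u,v:(u/2.1+130,v/2.1+160); cs=lambda u,v:(u/2.1+150,v/2.1+200)
T=optics.get_image('top'); S=optics.get_image('scene')
for n,z,r,s,t,sc in [('p1',.052,.01325,-1,(246,118),(277,79)),('p3',.052,.01325,-1,(359,105),(386,103)),
  ('b4',.072,.012,1,(55,224),(66,63)),('b3',.072,.012,1,(188,286),(134,126)),('b2head',.094,.012,1,(299,102),(330,56)),('b4head',.094,.012,1,(418,88),(444,80)),('piv',.1,.012,1,(484,85),(507,98)),('gripTop',.1475,.0115,-1,(501,174),(473,95))]:
    a=to_world(T,[cc(*t)],z)[0,:2]; b=to_world(S,[cs(*sc)],z)[0,:2]
    print(n,'hand',a,b,'fit',*contrast(T,a,z,r,s),*contrast(S,b,z,r,s))
for nm,p in (('T',T),('S',S)):
    g=p['color'].astype(int); m=((g.min(2)>200)).astype(np.uint8)
    n,l,st,c=cv2.connectedComponentsWithStats(m); i=1+st[1:,4].argmax(); print(st[i])
    v,u=np.nonzero(l==i); W=to_world(p,np.c_[u,v],.052)[:,:2]*1000
    print(nm,cv2.minAreaRect(W.astype(np.float32)))
E
```

```text
p1 hand [0.575  0.1181] [0.5744 0.1187] fit [0.5739 0.121 ] 89.4541015625 [0.5733 0.1191] 47.55345153808594
p3 hand [0.5901 0.0056] [0.5908 0.0029] fit [0.5893 0.006 ] 101.22254943847656 [0.5888 0.0039] 51.089569091796875
b4 hand [0.463  0.2997] [0.4632 0.2971] fit [0.4636 0.3019] 74.01152801513672 [0.4643 0.301 ] 47.30345153808594
b3 hand [0.4058 0.1657] [0.4072 0.1633] fit [0.4072 0.1673] 74.98747253417969 [0.4082 0.1664] 37.02214813232422
b2head hand [0.5831 0.062 ] [0.578  0.0584] fit [0.5995 0.0506] 29.473968505859375 [0.5823 0.0617] 38.33062744140625
b4head hand [ 0.5989 -0.0521] [ 0.5945 -0.0567] fit [ 0.5645 -0.054 ] 46.490447998046875 [ 0.5966 -0.0537] 41.34270477294922
piv hand [ 0.6017 -0.1153] [ 0.5863 -0.1252] fit [ 0.576  -0.1197] 43.720489501953125 [ 0.5871 -0.1168] 33.579307556152344
gripTop hand [ 0.5084 -0.1274] [ 0.5026 -0.1302] fit [ 0.5035 -0.1256] 67.4040756225586 [ 0.5025 -0.1303] 56.72757339477539
[ 231  190  113   45 3269]
T ((586.1019287109375, 33.86431884765625), (72.2220230102539, 233.61412048339844), 7.578084468841553)
[ 181  395   97   85 2718]
S ((65.14527893066406, -98.72015380859375), (91.93160247802734, 173.26361083984375), 0.036419715732336044)
```

Both cameras agree to about 1–2 mm: P1 (.574,.120), P3 (.589,.005), yaw 7.6°, spares at (.464,.3015) and (.4076,.167). First I'll go above the far spare, with the jaws along the fixture's x.

```bash
python3 -m jog '[0,0,-0.1,20,-18,-5,60, 0,0,-0.2,50,-40,-15,60, 0,0,-0.32,80,-65,-25,60, 0,0,-0.44,110,-92,-35,60, 0,0,-0.56,140,-118,-45,60, 0,0,-0.68,170,-143,-55,60, 0,0,-0.8,197,-166,-65,60, 0,0,-0.9,217,-184,-75,60, 0,0,-0.97,229,-194,-80,60, 0,0,-1.005,233.4,-197.8,-83,60]' 30
python3 -m jog '[0,0,0,0,0,0,60, 0,0,0,0,0,0,60]'
python3 - <<'E'
from h import *
for n in ['top','scene']:
    p=optics.get_image(n)
    b=np.vstack([cv2.resize(p['color'][200:330,110:270],None,fx=3,fy=3)]) if n=='top' else cv2.resize(p['color'][180:330,120:280],None,fx=3,fy=3)
    cv2.imwrite(f'pics/c_{n}.png',b[:,:,::-1])
a=cv2.imread('pics/c_top.png');b=cv2.imread('pics/c_scene.png');h=390
cv2.imwrite('pics/c.png',np.hstack([a[:h,:400],b[:h,:400]]))
E
```

```text
time_s: 1.8
tcp_pos: [0.4649, 0.3004, 0.1601]
tcp_rot: [[-0.129, 0.992, -0.0], [0.992, 0.129, -0.0], [-0.0, -0.0, -1.0]]
ft_force: [0.1, -0.4, -0.2]
gripper_width: 0.0562
time_s: 2.0
tcp_pos: [0.4636, 0.302, 0.1609]
tcp_rot: [[-0.135, 0.991, 0.0], [0.991, 0.135, 0.0], [0.0, 0.0, -1.0]]
ft_force: [-0.3, 0.0, 0.9]
gripper_width: 0.0559
```

```bash
python3 -m jog '[0,0,0,0,0,-15,60, 0,0,0,0,0,-35,60, 0,0,0,0,0,-55,60, 0,0,0,0,0,-75,60, 0,0,0,0,0,-90,60, 0,0,0,0,0,-97,60, 0,0,0,0,0,-99.5,60, 0,0,0,0,0,-99.5,60]'
python3 -m jog '[0,0,0,0,0,0,10, 0,0,0,0,0,0,10, 0,0,0,0,0,0,10, 0,0,0,0,0,0,10, 0,0,0,0,0,0,10, 0,0,0,0,0,0,10]' 30
```

```text
time_s: 2.9
tcp_pos: [0.4642, 0.3017, 0.0614]
tcp_rot: [[-0.133, 0.991, 0.0], [0.991, 0.133, 0.0], [0.0, 0.0, -1.0]]
ft_force: [-1.0, 0.5, 0.1]
gripper_width: 0.0559
time_s: 3.5
tcp_pos: [0.4641, 0.3015, 0.0613]
tcp_rot: [[-0.133, 0.991, 0.0], [0.991, 0.133, 0.0], [0.0, 0.0, -1.0]]
ft_force: [-0.5, 0.2, 2.7]
gripper_width: 0.0236
```

```bash
python3 -m jog '[0,0,0,0,0,20,10, 0,0,0,0,0,55,10, 0,0,0,8,-14,80,10, 0,0,0,25,-42,90,10, 0,0,0,46,-76,90,10, 0,0,0,68,-112,90,10, 0,0,0,88,-145,88,10, 0,0,0,101,-168,82,10, 0,0,0,108,-179,77,10, 0,0,0,109.7,-181.5,75,10]'
python3 -m jog '[0,0,0,0,0,0,10,0,0,0,0,0,0,10,0,0,0,0,0,0,10]'
python3 - <<'E'
from h import *
T=optics.get_image('top');S=optics.get_image('scene')
a=cv2.resize(T['color'][180:260,215:315],None,fx=4,fy=4,interpolation=2);b=cv2.resize(S['color'][195:275,235:335],None,fx=4,fy=4,interpolation=2)
cv2.imwrite('pics/d.png',np.hstack([a,b])[:,:,::-1])
E
```

```text
time_s: 4.5
tcp_pos: [0.5738, 0.1192, 0.1353]
tcp_rot: [[-0.131, 0.991, -0.001], [0.991, 0.131, -0.0], [0.0, -0.001, -1.0]]
ft_force: [-0.1, -0.0, -2.1]
gripper_width: 0.0236
time_s: 4.8
tcp_pos: [0.5734, 0.121, 0.1364]
tcp_rot: [[-0.134, 0.991, 0.0], [0.991, 0.134, 0.0], [0.0, 0.0, -1.0]]
ft_force: [0.1, 0.2, -1.3]
gripper_width: 0.0236
```

View pics/d.png

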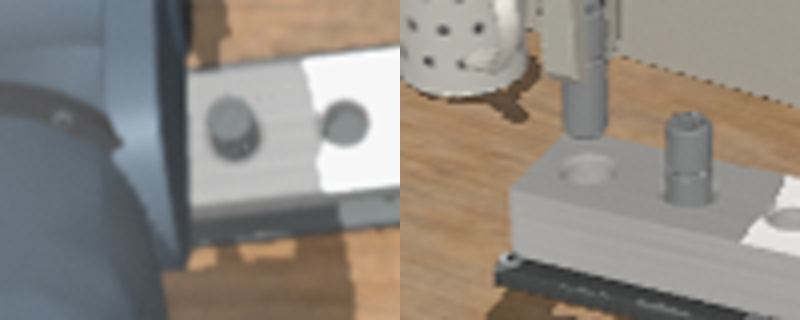

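The top view is blocked by the arm; the scene view shows the foot slightly left of and above pocket 1 (foot centre about crop 584, hole about 587,168). I'll compare the bush's measured outline with its predicted one to get the camera bias.

```bash
cat >> h.py <<'E'
def edges(p,foot,zs):
    """observed minus predicted horizontal position (px) of bush side edges at heights zs above foot"""
    g=cv2.cvtColor(p['color'],cv2.COLOR_RGB2GRAY).astype(np.float32); out=[]
    for h in zs:
        c=np.array(foot)+[0,0,h]; vd=c-np.array(p['position']); s=np.cross(vd,[0,0,1]); s/=np.linalg.norm(s)
        l,r,m=to_pix(p,[c-s*.012,c+s*.012,c]); row=lambda u:cv2.remap(g,np.float32(u)[None],np.full((1,len(u)),m[1],np.float32),1)[0]
        w=[]
        for e in (l,r):
            u=np.arange(e[0]-4,e[0]+4,.1); gr=np.abs(np.gradient(cv2.GaussianBlur(row(u)[None],(0,0),4)[0])); gr=gr**2; w.append((u*gr).sum()/gr.sum()-e[0])
        out.append(w)
    return np.array(out)
E
python3 - <<'E'
from h import *
np.set_printoptions(precision=2,suppress=True)
S=optics.get_image('scene'); o=arm.get_obs(); t=np.array(o['tcp_pos']); f=t-[0,0,.0613]
print(t,f); print(edges(S,f,[.006,.01,.014,.018,.022]))
a=np.linspace(0,6.28,60); hole=np.array([.5736,.120,.052])
im=cv2.resize(S['color'][195:275,235:335],None,fx=6,fy=6,interpolation=2)[:,:,::-1].copy()
for c,r,col in [(f,.012,(0,0,255)),(hole,.01325,(0,255,0))]:
    q=to_pix(S,c+np.c_[np.cos(a),np.sin(a),0*a]*r); q=(q-[235,195]+.5)*6
    cv2.polylines(im,[np.int32(q*16)],True,col,1,cv2.LINE_AA,4)
cv2.imwrite('pics/e.png',im[60:340,100:])
print(contrast(S,hole[:2],.052,.01325,-1))
E
```

```text
[0.57 0.12 0.14] [0.57 0.12 0.08]
[[ 0.34  0.06]
 [ 0.2  -0.08]
 [ 0.5  -0.05]
 [ 0.3   0.09]
 [ 0.47  0.16]]
(array([0.55, 0.13]), np.float64(5.5540771484375))
```

View pics/e.png

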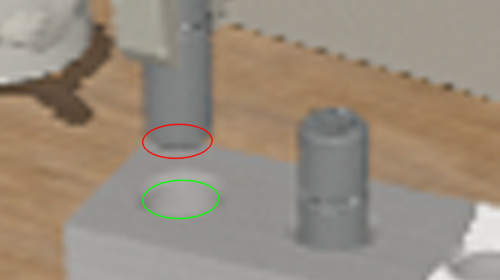

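```bash
python3 -m jog '[0,0,0,0,0,-6,10, 0,0,0,0,0,-12,10, 0,0,0,0,0,-17,10, 0,0,0,0,0,-20,10,0,0,0,0,0,-20,10,0,0,0,0,0,-20,10]'; python3 -m jog '[0,0,0,0,0,-1,10, 0,0,0,0,0,-2.5,10, 0,0,0,0,0,-4,10, 0,0,0,0,0,-6,10, 0,0,0,0,0,-6,10]'
```

```text
time_s: 5.55
tcp_pos: [0.5738, 0.12, 0.1161]
tcp_rot: [[-0.133, 0.991, -0.0], [0.991, 0.133, 0.0], [0.0, -0.0, -1.0]]
ft_force: [-0.5, -0.0, -0.7]
gripper_width: 0.0232
time_s: 6.05
tcp_pos: [0.5736, 0.12, 0.1098]
tcp_rot: [[-0.133, 0.991, -0.0], [0.991, 0.133, -0.0], [-0.0, -0.0, -1.0]]
ft_force: [0.5, 0.3, -1.8]
gripper_width: 0.0236
```

Foot is 3 mm below the rim with no force, so it has gone in. Continuing down.

```bash
python3 -m jog '[0,0,0,0,0,-3,10, 0,0,0,0,0,-7,10, 0,0,0,0,0,-11,10, 0,0,0,0,0,-15,10, 0,0,0,0,0,-19,10, 0,0,0,0,0,-22,10, 0,0,0,0,0,-24,10, 0,0,0,0,0,-25.5,10, 0,0,0,0,0,-25.5,10]'
```

```text
time_s: 6.95
tcp_pos: [0.5737, 0.12, 0.0845]
tcp_rot: [[-0.133, 0.991, -0.0], [0.991, 0.133, -0.0], [-0.0, -0.0, -1.0]]
ft_force: [0.1, 0.6, -1.3]
gripper_width: 0.0232
```

```bash
python3 -m jog '[0,0,0,0,0,0,60, 0,0,0,0,0,0,60, 0,0,0,0,0,0,60,0,0,0,0,0,0,60, 0,0,0,0,0,20,60, 0,0,0,0,0,50,60, 0,0,0,-20,6,75,60, 0,0,0,-50,14,75,60, 0,0,0,-85,24,75,60, 0,0,0,-115,32,75,60]'
python3 -m jog '[0,0,0,-25,8,0,60, 0,0,0,-42,12,-5,60, 0,0,0,-51.1,14.8,-20,60, 0,0,0,-51.1,14.8,-45,60, 0,0,0,-51.1,14.8,-68,60, 0,0,0,-51.1,14.8,-84,60, 0,0,0,-51.1,14.8,-94,60, 0,0,0,-51.1,14.8,-98,60, 0,0,0,-51.1,14.8,-98.5,60]'
```

```text
time_s: 7.95
tcp_pos: [0.4572, 0.1522, 0.1598]
tcp_rot: [[-0.132, 0.991, 0.0], [0.991, 0.132, 0.0], [0.0, 0.0, -1.0]]
ft_force: [0.5, 0.4, -0.5]
gripper_width: 0.0556
time_s: 8.85
tcp_pos: [0.4077, 0.1668, 0.0612]
tcp_rot: [[-0.133, 0.991, -0.0], [0.991, 0.133, -0.0], [-0.0, -0.0, -1.0]]
ft_force: [0.7, 0.8, -0.0]
gripper_width: 0.0561
```

```bash
python3 -m jog '[0,0,0,0,0,0,10, 0,0,0,0,0,0,10, 0,0,0,0,0,0,10, 0,0,0,0,0,0,10, 0,0,0,0,0,0,10, 0,0,0,0,0,0,10]' 30
python3 - <<'E'
from h import *
S=optics.get_image('scene');T=optics.get_image('top')
a=cv2.resize(T['color'][170:290,215:390],None,fx=3,fy=3,interpolation=2);b=cv2.resize(S['color'][200:320,150:390],None,fx=3,fy=3,interpolation=2)
h=np.zeros((360,720,3),np.uint8);h[:,:525]=a
cv2.imwrite('pics/f.png',cv2.resize(np.vstack([h,b]),None,fx=.8,fy=.8)[:,:,::-1])
E
```

```text
time_s: 9.45
tcp_pos: [0.4078, 0.1668, 0.0613]
tcp_rot: [[-0.133, 0.991, 0.0], [0.991, 0.133, 0.0], [0.0, 0.0, -1.0]]
ft_force: [-0.2, -0.7, 3.5]
gripper_width: 0.0232
```

View pics/f.png

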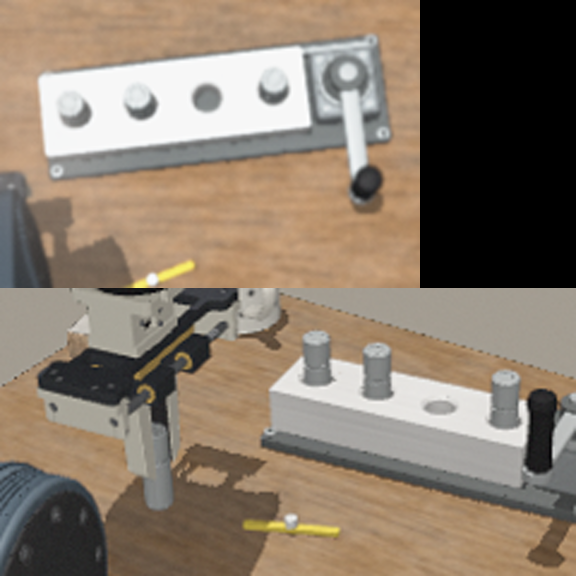

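Bush 1 sits level with the others. Carrying the second bush to pocket 3.

```bash
python3 -m jog '[0,0,0,0,0,20,10, 0,0,0,0,0,55,10, 0,0,0,5,-12,82,10, 0,0,0,22,-38,92,10, 0,0,0,48,-72,92,10, 0,0,0,80,-105,92,10, 0,0,0,112,-132,91,10, 0,0,0,145,-150,87,10, 0,0,0,170,-159,80,10, 0,0,0,181.5,-162,75,10]'
python3 -m jog '[0,0,0,0,0,0,10,0,0,0,0,0,0,10,0,0,0,0,0,-6,10, 0,0,0,0,0,-12,10, 0,0,0,0,0,-17,10, 0,0,0,0,0,-20,10,0,0,0,0,0,-20,10,0,0,0,0,0,-20,10]'; python3 -m jog '[0,0,0,0,0,-1,10, 0,0,0,0,0,-2.5,10, 0,0,0,0,0,-4,10, 0,0,0,0,0,-6,10, 0,0,0,0,0,-6,10]'
```

```text
time_s: 10.55
tcp_pos: [0.5904, 0.0037, 0.1352]
tcp_rot: [[-0.131, 0.991, -0.0], [0.991, 0.131, -0.0], [0.0, -0.0, -1.0]]
ft_force: [-1.3, 1.4, -1.8]
gripper_width: 0.0235
time_s: 11.35
tcp_pos: [0.5892, 0.0048, 0.1162]
tcp_rot: [[-0.133, 0.991, -0.0], [0.991, 0.133, -0.0], [-0.0, -0.0, -1.0]]
ft_force: [-0.5, 0.0, -1.4]
gripper_width: 0.0239
time_s: 11.85
tcp_pos: [0.589, 0.0048, 0.1098]
tcp_rot: [[-0.133, 0.991, -0.0], [0.991, 0.133, 0.0], [0.0, -0.0, -1.0]]
ft_force: [0.4, 0.4, -1.8]
gripper_width: 0.0234
```

```bash
python3 -m jog '[0,0,0,0,0,-3,10, 0,0,0,0,0,-7,10, 0,0,0,0,0,-11,10, 0,0,0,0,0,-15,10, 0,0,0,0,0,-19,10, 0,0,0,0,0,-22,10, 0,0,0,0,0,-24,10, 0,0,0,0,0,-25.5,10, 0,0,0,0,0,-25.5,10]'
python3 -m jog '[0,0,0,0,0,0,60, 0,0,0,0,0,0,60, 0,0,0,0,0,0,60,0,0,0,0,0,0,60, 0,0,0,0,0,20,60, 0,0,0,0,0,50,60, 0,0,0,-5,-5,85,60, 0,0,0,-15,-18,115,60, 0,0,0,-30,-45,120,60, 0,0,0,-48,-76,120,60]'
python3 -m jog '[0,0,0,-18,-30,0,60, 0,0,0,-29,-47,0,60, 0,0,0,-35.1,-57.1,0,60, 0,0,0,-35.1,-57.1,0,60, 0,0,0,-35.1,-57.1,0,60]'
python3 - <<'E'
from h import *
S=optics.get_image('scene');T=optics.get_image('top')
a=cv2.resize(T['color'][170:290,215:390],None,fx=3,fy=3,interpolation=2);b=cv2.resize(S['color'][200:320,230:470],None,fx=3,fy=3,interpolation=2)
h=np.zeros((360,720,3),np.uint8);h[:,:525]=a
cv2.imwrite('pics/g.png',cv2.resize(np.vstack([h,b]),None,fx=.8,fy=.8)[:,:,::-1])
E
```

```text
time_s: 12.75
tcp_pos: [0.5891, 0.0048, 0.0845]
tcp_rot: [[-0.133, 0.991, -0.0], [0.991, 0.133, 0.0], [0.0, -0.0, -1.0]]
ft_force: [-0.0, -0.3, -1.8]
gripper_width: 0.024
time_s: 13.75
tcp_pos: [0.5414, -0.0716, 0.2062]
tcp_rot: [[-0.134, 0.991, 0.003], [0.991, 0.134, -0.001], [-0.001, 0.003, -1.0]]
ft_force: [0.4, 0.2, 0.5]
gripper_width: 0.0558
time_s: 14.25
tcp_pos: [0.5065, -0.1279, 0.2047]
tcp_rot: [[-0.133, 0.991, 0.0], [0.991, 0.133, 0.0], [0.0, 0.0, -1.0]]
ft_force: [0.6, 0.4, 0.0]
gripper_width: 0.0557
```

View pics/g.png

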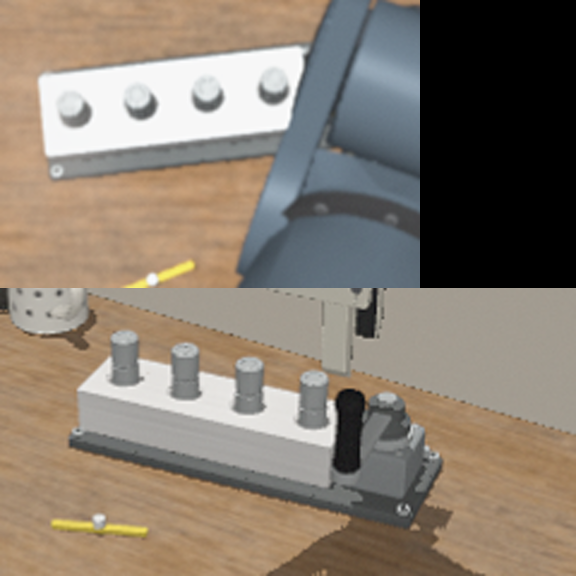

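All four bushes stand level, and the gripper is above the handle (about 349,400). Going down and gripping it.

```bash
python3 -m jog '[0,0,0,0,0,-15,60, 0,0,0,0,0,-35,60, 0,0,0,0,0,-55,60, 0,0,0,0,0,-72,60, 0,0,0,0,0,-84,60, 0,0,0,0,0,-90,60, 0,0,0,0,0,-91,60, 0,0,0,0,0,-91,60]'
python3 -m jog '[0,0,0,0,0,0,8, 0,0,0,0,0,0,8, 0,0,0,0,0,0,8, 0,0,0,0,0,0,8, 0,0,0,0,0,0,8, 0,0,0,0,0,0,8]' 30
```

```text
time_s: 15.15
tcp_pos: [0.5064, -0.1283, 0.114]
tcp_rot: [[-0.133, 0.991, 0.001], [0.991, 0.133, -0.0], [-0.0, 0.0, -1.0]]
ft_force: [-0.6, 0.6, 0.3]
gripper_width: 0.0557
time_s: 15.75
tcp_pos: [0.5065, -0.1284, 0.1138]
tcp_rot: [[-0.133, 0.991, 0.001], [0.991, 0.133, -0.0], [-0.0, 0.001, -1.0]]
ft_force: [3.4, 0.7, -0.2]
gripper_width: 0.0241
```

Run:
```python
import numpy as np
y=np.array([-.1327,.9912]);x=np.array([.9912,.1327]);h0=-100*x
for d in range(0,91,6):
    a=np.radians(d); print(d,(100*(-x*np.cos(a)-y*np.sin(a))-h0).round(1).tolist())
```

```text
0 [0.0, 0.0]
6 [1.9, -10.3]
12 [4.9, -20.3]
18 [9.0, -30.0]
24 [14.0, -39.2]
30 [19.9, -47.8]
36 [26.7, -55.7]
42 [34.3, -62.9]
48 [42.7, -69.3]
54 [51.6, -74.7]
60 [61.1, -79.2]
66 [70.9, -82.7]
72 [81.1, -85.1]
78 [91.5, -86.4]
84 [102.0, -86.7]
90 [112.4, -85.8]
```

```bash
python3 -m jog '[0,0,0,0.5,-4,0,8, 0,0,0,1.9,-10.3,0,8, 0,0,0,4.9,-20.3,0,8, 0,0,0,9,-30,0,8, 0,0,0,14,-39.2,0,8, 0,0,0,19.9,-47.8,0,8, 0,0,0,26.7,-55.7,0,8, 0,0,0,34.3,-62.9,0,8, 0,0,0,39,-66.7,0,8, 0,0,0,42.7,-69.3,0,8]' 40
python3 -m jog '[0,0,0,3.9,-2.6,0,8, 0,0,0,8.9,-5.4,0,8, 0,0,0,18.4,-9.9,0,8, 0,0,0,28.2,-13.4,0,8, 0,0,0,38.4,-15.8,0,8, 0,0,0,48.8,-17.1,0,8, 0,0,0,59.3,-17.4,0,8, 0,0,0,65,-17.1,0,8, 0,0,0,69.7,-16.5,0,8, 0,0,0,69.7,-16.5,0,8]'
python3 -m jog '[0,0,0,0,0,0,8, 0,0,0,0,0,0,8, 0,0,0,0,0,0,8]'
python3 - <<'E'
from h import *
np.set_printoptions(precision=4,suppress=True)
o=arm.get_obs();t=np.array(o['tcp_pos']);d=t[:2]-[.6052,-.1150];x=np.array([.9912,.1327]);y=np.array([-.1327,.9912])
print('lever',np.arctan2(-d@y,-d@x),np.hypot(*d),o['ft_force'],o['qd'])
S=optics.get_image('scene');T=optics.get_image('top')
a=cv2.resize(T['color'][170:290,215:415],None,fx=3,fy=3,interpolation=2);b=cv2.resize(S['color'][200:320,230:470],None,fx=3,fy=3,interpolation=2)
h=np.zeros((360,720,3),np.uint8);h[:,:600]=a
cv2.imwrite('pics/k.png',cv2.resize(np.vstack([h,b]),None,fx=.8,fy=.8)[:,:,::-1])
E
```

```text
time_s: 16.75
tcp_pos: [0.5485, -0.1973, 0.1137]
tcp_rot: [[-0.133, 0.991, -0.001], [0.991, 0.133, 0.001], [0.002, -0.001, -1.0]]
ft_force: [-1.3, 6.3, 6.5]
gripper_width: 0.0239
time_s: 17.75
tcp_pos: [0.618, -0.2143, 0.1138]
tcp_rot: [[-0.133, 0.991, -0.002], [0.991, 0.133, 0.0], [0.0, -0.002, -1.0]]
ft_force: [-4.2, 0.1, 6.4]
gripper_width: 0.0235
time_s: 18.05
tcp_pos: [0.6175, -0.2144, 0.1138]
tcp_rot: [[-0.133, 0.991, -0.002], [0.991, 0.133, 0.0], [0.001, -0.002, -1.0]]
ft_force: [-4.8, 0.6, 7.0]
gripper_width: 0.0237
lever 1.5612820059697978 0.10011849322179629 [-4.821   0.6196  7.0264] [ 0.0388 -0.0276  0.005   0.1309  0.0009 -0.0482]
```

View pics/k.png

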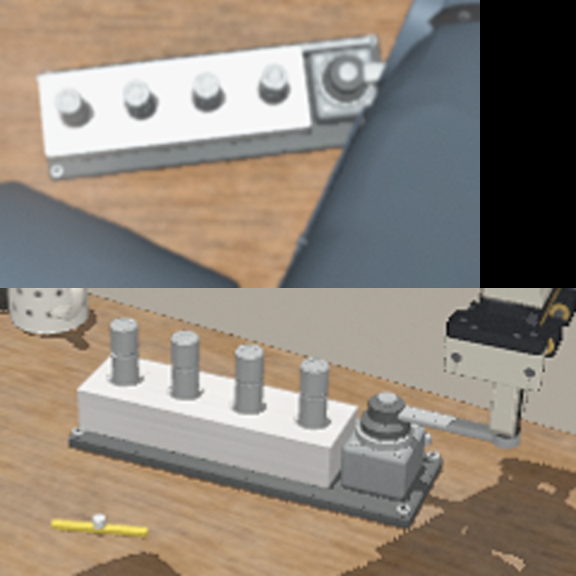

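The lever lies along the row at about 1.56 rad, the handle is held, and all four bushes are raised equally (tops about 12 px higher in the scene view). Spring load reads about 4.8 N. Handing in.

```bash
python3 -c "
from plant import ticket; print(ticket.finish_job())"
```

```text
the job is handed in; nothing more can be done
None
```

I handed the job in at about 18 s on the robot's clock, with the gripper still holding the cam lever at its highest lift. No verdict is reported.

- **Bushes:** The two spares went into the empty pockets, 1 and 3. The one in pocket 1 went in without resistance and so did the one in pocket 3, and I let both go before moving the lever. The last picture before the swing showed all four bushes level with the lever at rest.
- **Lever:** I swung it by its handle with a 40 N grip setting. From the tool position it stands at about 1.56 rad, 100 mm from the pivot, with about 4.8 N of spring load on the wrist. That is just under the 5 to 6 N you gave.
- **Last look:** All four bushes are upright and equally raised, and the yellow depth stop is where it was. The black case and oilstone were not in the last crops, but the arm did not go near them.
- **Disagreements:** The two cameras differed by 1 to 2 mm in y, so I used values between them, which fitted both pockets. The handle grip measured 24 mm, so the fingers are on the bulge rather than the 20 mm post. There was also about 7 N upward on the tool. I left both as they were because the hold was steady.

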